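Switch the cup warmers over

TASK

Two cup warmers stand on the worktop: the empty one has been left on, and the one with the teal mug on its hot plate is off. First push the toggle lever of the empty warmer over with a fingertip until it snaps to off (to the right, away from the small steel dot beside it), then push the lever of the warmer under the mug over until it snaps to on (to the left, towards its dot); the two must never be on together. Leave both warmers, the mug and everything else standing where they are, neither lifted nor pushed about.

Things in the scene. Friction and masses are not known exactly. Their poses are not given: they have to be found in the camera images.
- warmer_full: the cup warmer: white flat box 210 (x) x 116 (y) x 26 mm high, 1 kg, loose (slides if pushed with about 8 N). Origin: centre of its underside; x points to its back, y to its left; its front looks roughly to the robot. Steel hot plate, 100 mm wide, top 30 mm up, centred at x = 40 mm; lever pivot at x = -68 mm. A small steel dot at x = -68, y = 44 mm marks the ON side. Bears the teal mug.
- warmer_empty: the other cup warmer, empty, of the same make: same size, mass, origin, axes, lever and dot as the first. Its lever is on at the start. Either of the two may be the left one.
- warmer_full_lever (a joint): lever under the mug, rad: 0 = fully off (leaning 26 degrees to the warmer's right, -y), 0.45 = upright, 0.9 = fully on (leaning 26 degrees to its left, +y, towards the steel dot). A spring drives it away from upright: past the middle it snaps over to the other end by itself; about 2 N at the knob, sideways along the warmer's y, moves it.
- warmer_empty_lever (a joint): empty warmer's lever, rad: 0 = fully off (leaning 26 degrees to the warmer's right, -y), 0.45 = upright, 0.9 = fully on (leaning 26 degrees to its left, +y, towards the steel dot). A spring drives it away from upright: past the middle it snaps over to the other end by itself; about 2 N at the knob, sideways along the warmer's y, moves it.
- warmer_full_tip (a point): on the warmer under the mug: point in the middle of the lever's knob (53 mm from the pivot): knob 18 mm thick, its upper end 62 mm from the pivot; the stem below is 8 to 11 mm thick. The knob is about 23 mm to the side of the pivot and about 78 mm above the worktop at either end of the swing. 
- warmer_empty_tip (a point): on the empty warmer: point in the middle of the lever's knob (53 mm from the pivot): knob 18 mm thick, its upper end 62 mm from the pivot; the stem below is 8 to 11 mm thick. The knob is about 23 mm to the side of the pivot and about 78 mm above the worktop at either end of the swing. 
- warmer_full_pivot (a point): on the warmer under the mug: pivot of the lever, 30 mm above the worktop; the switch plate and its collar under the lever reach up to 35 mm. 
- warmer_empty_pivot (a point): on the empty warmer: pivot of the lever, 30 mm above the worktop; the switch plate and its collar under the lever reach up to 35 mm. 
- warmer_full_plate (a point): centre of the top of the hot plate under the mug
- mug_teal: teal mug, 86 mm wide (117 mm with its handle), 94 mm high, standing loose on the hot plate, so its rim is 124 mm above the worktop; origin at the centre of its underside. To be left alone.
- mug_white: white mug, 90 mm wide (121 with its handle), 98 mm high, standing on the worktop to the right of the warmers; origin at the underside. To be left alone.
- kitchen_timer: round wind-up kitchen timer, 62 mm wide, 52 mm high, standing loose between the two warmers; origin at its underside. To be left alone.

How it is judged:
On the way, in this order (a step that is already met when the one before it is completed fails the run):
1. the empty warmer's lever has snapped to off (value of joint warmer_empty_lever below 0.1 rad), for 0.2 s.
2. then the lever of the warmer under the mug has snapped to on (value of joint warmer_full_lever above 0.8 rad), for 0.2 s.
At the end, for the whole second after the job is handed in: The empty warmer's lever is off (below 0.1 rad) and the lever of the warmer under the mug is on (above 0.8 rad); the teal mug stands upright and still on its hot plate (within 30 mm of the centre); both warmers are at rest within 40 mm of where they stood (value of joint warmer_empty_lever below 0.1 rad and value of joint warmer_full_lever above 0.8 rad and horizontal distance between mug_teal and warmer_full_plate below 0.03 m and angle between mug_teal's own z axis and vertical below 0.1 rad and linear speed of each of mug_teal, warmer_full, warmer_empty below 0.02 m/s and not (distance of any of warmer_full, warmer_empty from where it was at the start of the episode above 0.04 m)); the robot touches nothing.
It fails at once if both warmers are on together (both levers past the middle to the on side) (value of joint each of warmer_full_lever, warmer_empty_lever above 0.55 rad).
It fails at once if a warmer is pushed more than 40 mm away, or lifted or tipped by more than 10 mm or 0.15 rad (distance of any of warmer_full, warmer_empty from where it was at the start of the episode above 0.04 m or height (world z) of any of warmer_full, warmer_empty above 0.01 m or angle between any of warmer_full, warmer_empty's own z axis and vertical above 0.15 rad).
It fails at once if the teal mug is moved more than 40 mm, lifted more than 15 mm or tipped (distance of mug_teal from where it was at the start of the episode above 0.04 m or height (world z) of mug_teal above 0.045 m or angle between mug_teal's own z axis and vertical above 0.3 rad).
It fails at once if the white mug or the kitchen timer is moved more than 30 mm or lifted more than 20 mm (distance of any of mug_white, kitchen_timer from where it was at the start of the episode above 0.03 m or height (world z) of any of mug_white, kitchen_timer above 0.02 m).
It also fails if it takes over 42 s, if anything falls off the work surface, if the arm or the gripper's body presses on something with over 40 N, if the wrist force passes 120 N, or if a joint passes its speed limit or range.

ROBOT

A 7-joint arm with a two-finger parallel gripper is mounted at the origin on a cart in front of the work surface, level with it; the furniture and walls round the work are solid. World frame = base frame: x ahead of the robot, y to its left, z up, the work surface at z = 0. Lengths are in m, angles in rad, forces in N, time in s.
With the tool pointing down it reaches from about 0.425 to 0.925 m from the base axis. Payload 6.8 kg.
Tool frame: the origin (TCP) lies on the front face of the gripper's body, between the roots of the fingers; the fingertips stand 73 mm ahead of it and the grasp point (between the pads) lies 54 mm ahead of it (env.nose_length is the distance from the TCP to the fingertips, in m); z points along the fingers, y is the line along which they close (so a half turn about z gives the same grasp; the last joint's range is limited). The gripper opens to 85 mm and grips with 20 to 120 N. Pads are 22 mm wide; open, the fingers measure 114 mm over their backs; the gripper's body (76 mm by 85 mm) begins 54 mm behind the grasp point. The pads swing forward as they close: fully open they stand 13 mm farther back than shut.
Start: joints at [1.235, 0.477, 0.022, 1.555, -0.011, 1.109, -0.083], TCP at [0.152, -0.658, 0.304] pointing down, gripper open.
Joint ranges: [-2.96, 2.96], [-0.34, 2.1], [-1.41, 1.46], [0.24, 2.44], [-1.37, 4.51], [0.17, 1.92], [-2.96, 2.96]. Speed limits (rad/s): [2.39, 2.39, 3.14, 3.14, 3.14, 3.14, 3.14].

INTERFACE

Orientations are given as a unit quaternion [w, x, y, z].
In Python, from cell import env, kin, camera, calibration, job gives the robot as it stands. The module is installed in compiled form; this text tells all that it offers. Calls block until the motion is done:
- env.reach(position, orientation): joint-space move of the TCP to a pose.
- env.movel(position, velocity=0.15, rot=None, stop_force=None): straight line of the TCP; rot=None keeps the orientation; velocity is the mean speed in m/s. With stop_force (N) it stops when the force on the tool has changed by that much, and returns True; else False.
- env.goto_joints(angles): joint-space move.
- env.grip(opening, f_grip=None): finger opening in m; f_grip is the grip in N (None keeps the last); returns when the fingers have stopped.
- env.dwell(seconds).
- kin.inverse_kinematics(position, orientation): joint angles nearest the present ones, or None.
- env.get_state(): the state.
- camera(name): name is "side" or "top" or "wrist"; returns (picture, depth): 480x640x3 uint8, blue, green, red; 480x640 float32, m along the optical axis (not along the pixel's ray), 0 where there is no reading.
- calibration(name): a dict with "fx", "fy", "cx", "cy" (pixels), "rvec" (rotation vector, rad) and "tvec" (3), from world to camera coordinates, as OpenCV has them. Camera axes: x right, y down, z forward; pixel columns grow to the right and rows downward; lengths in m; the calibration is good to about 2 mm. A picture is of the moment at which its call begins: read the wrist's pose just before it. calibration takes no time and is no camera call; for the wrist camera it gives the pose at the moment of the call.
A pose or a line that the arm cannot do raises env.PlanningError and nothing moves.
- job.job_done(): hands the job in; it is judged then, once.
The state is a dict: "time": time; "qpos": joint angles; "joint_velocities": joint speeds; "joint_torque": joint torques, N m; "tcp_pos": TCP position; "orientation": TCP orientation; "force": force on the tool from outside, world axes, zero at the start; "torque": the same for the moment, N m; "opening": finger opening in m; "gripper_force": force on a finger pad.
Only numpy, scipy, OpenCV 4.12 (cv2) and the standard library are available. Lean on these libraries where they do the work, as an engineer would, in place of code of your own. Each camera call takes 0.05 s, during which the arm holds its last target. There are 200 camera calls.

## Working session

There is one attempt and no reset: what is moved stays moved. The work goes in short steps, each a Python script; the robot and the scene stay as the last script left them, time stands still between calls to the robot, and variables do not carry over. Pictures are saved under pics/ and viewed, at most 10 in all, crops included, and the job is handed in when it is done.

```bash
mkdir -p pics; cat > h.py <<'E'
import numpy as np, cv2
from cell import env, kin, camera, calibration, job
def world(cal,depth,u,v,r=1):
    p=depth[v-r:v+r+1,u-r:u+r+1]; d=np.median(p[p>0])
    R=cv2.Rodrigues(np.array(cal["rvec"],float))[0]
    c=np.array([(u-cal["cx"])/cal["fx"]*d,(v-cal["cy"])/cal["fy"]*d,d])
    return R.T@(c-np.array(cal["tvec"],float).ravel())
E
python3 - <<'E'
from h import *
for n in("top","side"):
    c=calibration(n);p,d=camera(n);cv2.imwrite(f"pics/{n}.png",p);np.savez(f"{n}.npz",d=d,p=p,**c)
s=env.get_state();print(s["time"],s["tcp_pos"],s["orientation"],s["opening"])
E
```

```text
0.1 [ 0.1523191  -0.65715223  0.30300664] [-8.30687372e-04  9.93519861e-01  1.13655495e-01 -1.54138455e-04] 0.08542646530540488
```

View pics/top.png

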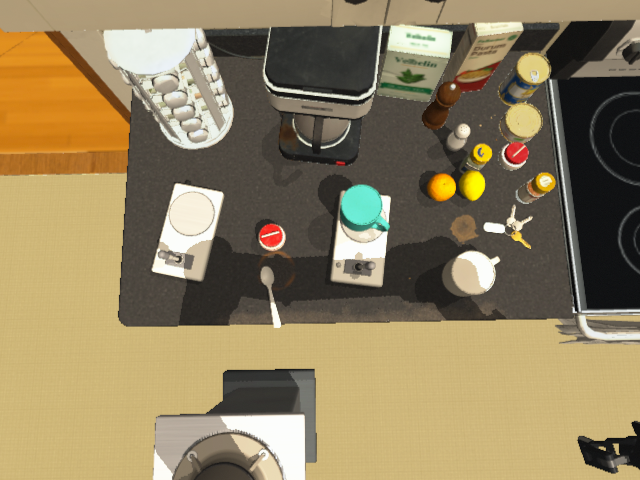

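View pics/side.png

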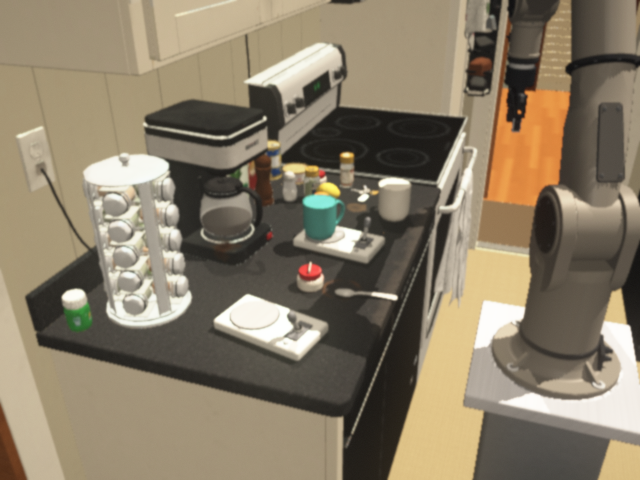

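The top view shows the empty warmer at left (corners about (175,184), (223,190), (201,281), (153,272)). The full one is in the middle (corners about (340,192), (391,196), (383,286), (332,279)), with the timer at (271,237). I'll enlarge both.

```bash
python3 - <<'E'
from h import *
p=np.load("top.npz")["p"]
a=cv2.resize(p[175:290,145:235],None,fx=4.4,fy=4.4,interpolation=cv2.INTER_CUBIC)
b=cv2.resize(p[175:290,320:410],None,fx=4.4,fy=4.4,interpolation=cv2.INTER_CUBIC)
cv2.imwrite("pics/crop.png",np.hstack([a,b]))
z=np.load("top.npz");d=z["d"]
for n,(u,v) in dict(plateE=(191,214),timer=(271,235),e1=(178,188),e2=(220,193),e3=(199,277),e4=(157,269),f3=(380,282),f4=(336,276),f2=(388,240),f1=(337,240),mugrim=(361,187),handle=(386,226)).items(): print(n,world(z,d,u,v).round(3))
E
```

```text
plateE [0.587 0.088 0.031]
timer [ 0.531 -0.094  0.048]
e1 [0.65  0.121 0.026]
e2 [0.636 0.024 0.027]
e3 [0.445 0.067 0.026]
e4 [0.464 0.16  0.027]
f3 [ 0.426 -0.331  0.027]
f4 [ 0.441 -0.235  0.026]
f2 [ 0.524 -0.358  0.001]
f1 [ 0.522 -0.24   0.025]
mugrim [ 0.614 -0.288  0.123]
handle [ 0.534 -0.338  0.105]
```

View pics/crop.png

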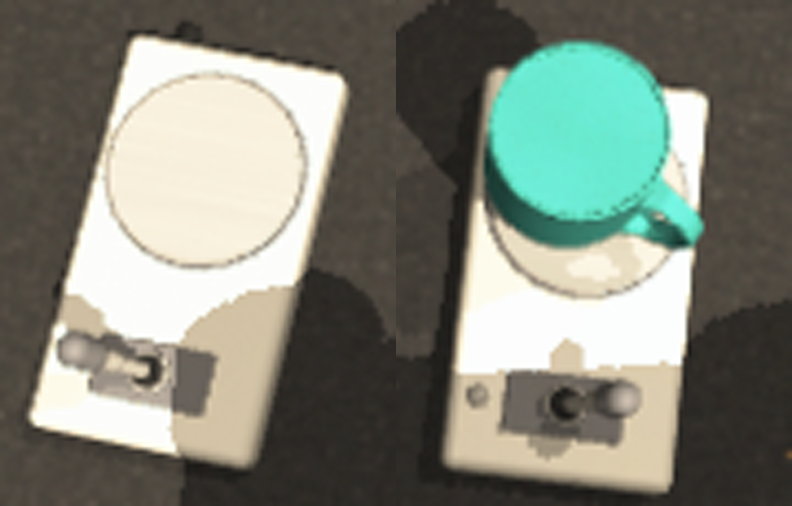

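The enlarged crops show the empty warmer's pivot at about (178.6,259) with its knob leaning left. The full warmer's pivot is at about (358.4,267), with its knob leaning right and its dot on the left. Next I locate both, check the plans, and move above the empty warmer.

```bash
cat >> h.py <<'E'
from scipy.spatial.transform import Rotation as Rn
z=np.load("top.npz")
def onplane(u,v,h):
    R=cv2.Rodrigues(z["rvec"].astype(float))[0]; o=-R.T@z["tvec"].astype(float).ravel()
    r=R.T@np.array([(u-z["cx"])/z["fx"],(v-z["cy"])/z["fy"],1]); return o+r*(h-o[2])/r[2]
W={}
for n,pl,pv in(("E",(191.8,213.6),(178.6,259.1)),("F",(363.6,220),(358.4,266.8))):
    a=onplane(*pl,.03);b=onplane(*pv,.035); x=(a-b)[:2]; L=np.linalg.norm(x); x/=L
    W[n]=dict(pivot=b[:2],x=x,y=np.array([-x[1],x[0]]),L=L,yaw=np.arctan2(x[1],x[0]))
def pose(n,y,tipz,flip=1):   # tool x along -/+ warmer y, tool down
    w=W[n]; yv=np.append(w["y"],0)*flip; zt=np.array([0,0,-1.])
    q=Rn.from_matrix(np.c_[yv,np.cross(zt,yv),zt]).as_quat()
    p=np.append(w["pivot"]+w["y"]*y,tipz+env.nose_length); return p,q[[3,0,1,2]]
E
python3 - <<'E'
from h import *
for n,y in(("E",.062),("F",-.062)):
    print(n,W[n])
    for f in(1,-1):
        for h in (.15,.067): 
            q=kin.inverse_kinematics(*pose(n,y,h,f)); print(f,h,None if q is None else np.round(q,2))
for u,v in ((162,254),(461-320+320-0,0)): pass
print("knobs",world(z,z["d"],162,254),world(z,z["d"],371,265))
E
```

```text
E {'pivot': array([0.48389637, 0.11058398]), 'x': array([ 0.97342747, -0.22899553]), 'y': array([0.22899553, 0.97342747]), 'L': np.float64(0.10669485046269836), 'yaw': np.float64(-0.2310456692658699)}
1 0.15 [ 0.39  0.57 -1.09  1.94  0.6   1.01 -1.21]
1 0.067 [ 0.36  0.72 -1.07  1.99  0.81  0.94 -1.37]
-1 0.15 [-1.35  0.79  1.35  2.04 -0.89  1.1  -2.95]
-1 0.067 [ 0.42  0.8  -1.19  1.99  0.9   1.02  1.7 ]
F {'pivot': array([ 0.45911147, -0.28433521]), 'x': array([ 0.98870158, -0.14989727]), 'y': array([0.14989727, 0.98870158]), 'L': np.float64(0.10730852634501117), 'yaw': np.float64(-0.15046437261547194)}
1 0.15 [ 0.83  0.42 -0.36  1.87  0.19  0.88  0.23]
1 0.067 [ 0.81  0.53 -0.34  1.93  0.26  0.72  0.17]
-1 0.15 [ 0.33  0.4   0.27  1.91 -0.14  0.85 -2.62]
-1 0.067 [ 0.32  0.53  0.29  1.96 -0.23  0.68 -2.54]
knobs [0.48764562 0.13051034 0.0857437 ] [ 0.45582799 -0.30577623  0.08630353]
```

```bash
python3 - <<'E'
from h import *
env.grip(0.0)
env.reach(*pose("F",-.03,.23)); 
p,q=pose("E",.064,.15); env.reach(p,q)
s=env.get_state();print(s["time"],s["tcp_pos"]-p,s["qpos"],s["force"],s["opening"])
a,_=camera("top");b,_=camera("wrist");cv2.imwrite("pics/h1.png",np.hstack([cv2.resize(a[150:330,110:310],(450,405)),cv2.resize(b,(350,262)).repeat(1,0) if 0 else cv2.copyMakeBorder(cv2.resize(b,(350,262)),0,143,0,0,0)]))
E
```

```text
4.3417 [ 5.78430898e-04 -1.25194394e-03 -2.19427376e-05] [ 0.14212188  0.43081908 -0.73481741  1.94604977  0.36614888  0.90072674
 -1.01222144] [1.02338869 0.25826846 0.40774482] 0.00011706916353796714
```

View pics/h1.png

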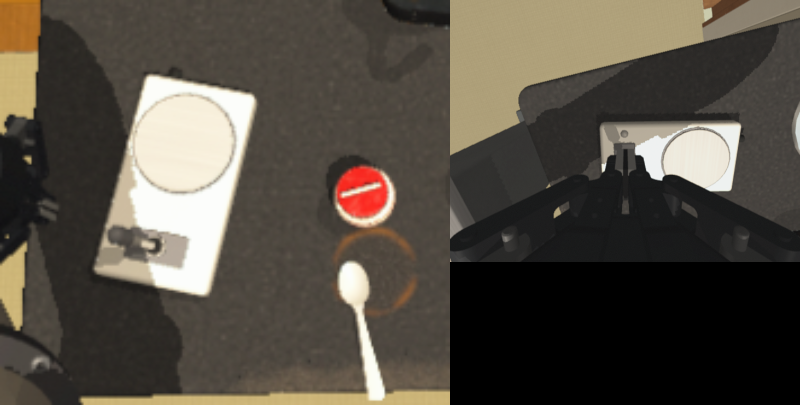

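The wrist view shows the shut fingers in line with the lever at (625,155), and the top view shows them clear to its left at (45,210). I'll lower and push.

```bash
cat >> h.py <<'E'
def push(n,sg):   # sg=+1: come from +y, push to -y
    print("down",env.movel(pose(n,.064*sg,.068)[0],.12,stop_force=8))
    f0=env.get_state()["force"]
    for y in np.arange(.05,-.0001,-.01):
        hit=env.movel(pose(n,y*sg,.068)[0],.05,stop_force=7)
        print(round(y,3),hit,(env.get_state()["force"]-f0).round(1))
        if hit: break
E
python3 - <<'E'
from h import *
push("E",1)
s=env.get_state();print(s["time"],s["tcp_pos"])
a,_=camera("top");b,_=camera("side");cv2.imwrite("pics/h2.png",np.hstack([cv2.resize(a[170:300,130:260],(400,400)),cv2.resize(b[270:370,200:340],(400,286))[:286] if 0 else cv2.resize(b[260:380,210:330],(400,400))]))
E
```

```text
down False
0.05 False [ 1.4 -0.2  0.1]
0.04 False [ 2.4  1.5 -1.4]
0.03 False [1.6 1.  0.1]
0.02 False [1.1 1.  0.7]
0.01 False [ 0.5 -0.7 -0.1]
-0.0 False [ 0.7 -0.3  1.3]
7.4583 [0.48391733 0.11044194 0.14072758]
```

View pics/h2.png

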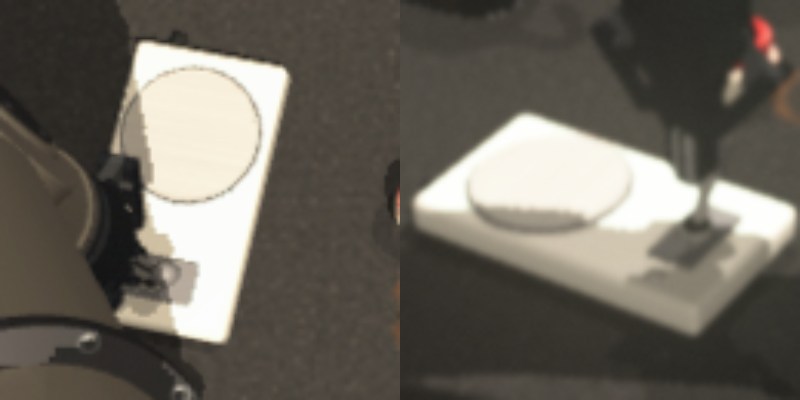

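The lever seems to have gone over, with its knob at (172,272) right of the fingers. I'll back off, rise, move to the full warmer's hover and check.

```bash
python3 - <<'E'
from h import *
env.movel(pose("E",.02,.068)[0],.1); env.movel(pose("E",.03,.2)[0],.2)
env.reach(*pose("F",-.064,.2)); p,q=pose("F",-.064,.14); env.movel(p,.12)
s=env.get_state();print(s["time"],s["tcp_pos"]-p,s["orientation"],q)
a,_=camera("top");b,_=camera("side");cv2.imwrite("pics/h3.png",np.hstack([cv2.resize(a[170:300,140:420],(500,232)),cv2.resize(b[180:270,270:400],(300,232))]))
E
```

```text
11.15 [0.00050828 0.00017999 0.00037773] [2.06446828e-04 7.58059561e-01 6.52185267e-01 1.91491504e-04] [0.         0.75825368 0.65195963 0.        ]
```

View pics/h3.png

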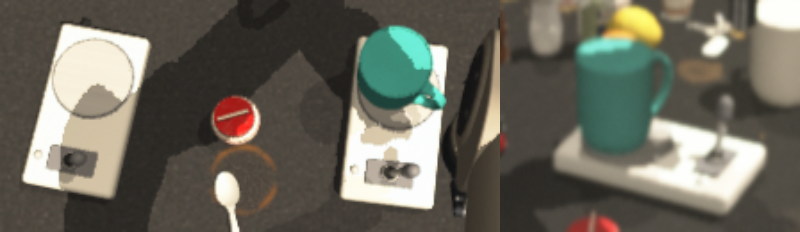

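The empty warmer's dot is now uncovered at (38,155) and its knob is right of the pivot at (78,155), so it is off. The full warmer's knob is at (412,170) with the gripper clear to its right. Pushing it now.

```bash
python3 - <<'E'
from h import *
push("F",-1)
env.movel(pose("F",-.02,.068)[0],.1); env.movel(pose("F",-.04,.2)[0],.2); env.reach(*pose("F",-.2,.25))
s=env.get_state();print(s["time"])
a,d=camera("top");b,_=camera("side");cv2.imwrite("pics/h4.png",np.hstack([cv2.resize(a[170:300,140:420],(500,232)),cv2.resize(b[180:270,270:400],(300,232))]))
E
```

```text
down False
0.05 False [-0.7 -1.  -0. ]
0.04 False [-0.8 -2.1 -1.8]
0.03 False [-0.3 -1.7 -0.6]
0.02 False [-1.  -0.1 -0.9]
0.01 False [-0.6  0.5 -0.4]
-0.0 False [-0.8 -0.2 -2.3]
16.0583
```

View pics/h4.png

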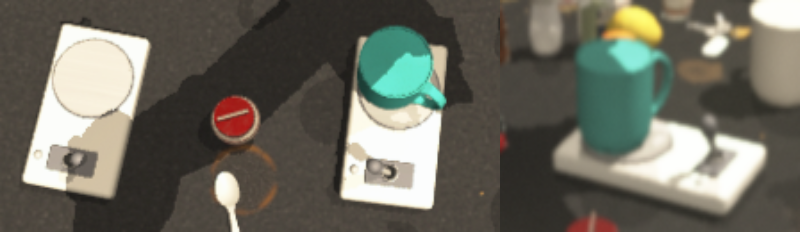

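The full warmer's knob is now left of its pivot, at (375,166) near the dot. The empty one is still off, and nothing else has moved.

```bash
python3 -c "
from h import *
env.dwell(.3);print(job.job_done())"
```

```text
the job is handed in; nothing more can be done
None
```

I handed the job in at about 16 s: the final pictures show the empty warmer's lever off, then the mug warmer's lever on, with both warmers, the mug and everything else still in place; the judge's verdict was not returned.

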